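# Slide the flat blade home into the one empty rack bay

### The job

Put the loose flat steel blade away: slide it, rounded nose first, into the one bay of the low three-bay rack that is empty. The other two bays already hold a short blade deep under the cover where it cannot be seen, so feel for the free one, then push the blade fully home against the buffer at the end of the bay, let go of it, and leave the other things where they stand.

Things in the scene. Friction and masses are not known exactly. Their poses are not given: they have to be found in the camera images.
- blade_mid (a point): centre (5 mm above the underside) of the loose flat plain steel blade, 120 mm long, 48 mm wide, 10 mm thick, 0.2 to 0.42 kg, lying flat on the bench; x points along it to the nose, whose corners are rounded (radius 12 mm), y across it, z up. The square tail end, 60 mm behind this point, has a 14 mm hanging hole 18 mm from the end
- blade_nose (a point): middle of the blade's nose end, 60 mm ahead of its centre, half-way up; axes as the blade's
- rack: low steel rack screwed to the bench, 126 mm deep, 248 mm wide, 21 mm high (screw heads 24 mm). Origin: at bench height in the middle of the front (mouth) line; x points into the bays, y left along the front, z up. Three bays side by side, centre lines at y = -75, 0, +75 mm, each 52 mm wide, 15 mm high, under a 6 mm roof cut back 14 mm over each mouth; wall ends half-round (radius 11.5 mm)
- bay_mid (a point): mouth of the middle bay, on the mouth line at bench height, axes as the rack's; the bench is the bay's floor. In the empty bay the blade's nose stops on a buffer at x = 110 mm, 10 mm of its tail still showing; in the two others on a fixed short blade at x = 55 mm, 65 mm of its tail showing. Which bay is empty changes and cannot be seen
- disc_blank: bystander: loose turned steel disc, 73 mm across, 19 mm high; origin at the centre of its underside
- bushing: bystander: loose flanged bushing, 36 mm across, 46 mm high, standing; origin at the centre of its underside
- bushing_low: bystander: loose low bushing, 50 mm across, 16 mm high; origin at the centre of its underside
- tape: bystander: loose tape measure, 36 x 77 x 65 mm, standing; origin at the centre of its underside
Mind the look-alikes: they are no part of the job. Leave any blue look-alike of the part that bears blade_mid alone.

How it is judged:
At the end, for the whole second after the job is handed in: The blade lies flat inside a bay of the rack, nose first and in line with it (within 0.12 rad), its nose within 4 mm of the buffer at the end of the bay (more than 106 mm past the mouth line), and is released (x of blade_nose in the frame of rack between 0.106 and 0.114 m and y of blade_nose in the frame of rack between -0.085 and 0.085 m and z of blade_nose in the frame of rack below 0.012 m and angle between the x axis of blade_mid and the x axis of rack, either way round below 0.12 rad); the robot touches nothing.
It fails at once if a bystander (disc, bushing or tape measure) is moved more than 20 mm (distance of any of disc_blank, bushing, tape, bushing_low from where it was at the start of the episode above 0.02 m).
It also fails if it takes over 64 s, if anything falls off the work surface, if the arm or the gripper's body presses on something with over 40 N, if the wrist force passes 120 N, or if a joint passes its speed limit or range.

### The arm

A 7-joint arm with a two-finger parallel gripper is mounted at the origin on a cart in front of the work surface, level with it; the furniture and walls round the work are solid. World frame = base frame: x ahead of the robot, y to its left, z up, the work surface at z = 0. Lengths are in m, angles in rad, forces in N, time in s.
With the tool pointing down it reaches from about 0.4 to 0.85 m from the base axis. Payload 10.4 kg.
Tool frame: the origin (TCP) lies midway between the tips of the shut fingers; the grasp point (between the pads) lies 19 mm behind it; x points along the fingers, z is the direction in which the jaws open and shut, and the axes are right-handed (so a half turn about x gives the same grasp; the last joint's range is limited). The gripper opens to 87 mm and grips with 3 to 60 N. Pads are 19 mm wide; open, the fingers measure 117 mm over their backs; the gripper's body (75 mm by 190 mm) begins 51 mm behind the grasp point.
Start: joints at [-1.215, 0.332, -0.065, 1.46, 0.022, 1.35, -0.088], TCP at [0.231, 0.581, 0.223] pointing down, gripper open.
Joint ranges: [-2.6, 2.6], [-0.5, 2.12], [-1.47, 1.34], [0.16, 2.42], [-1.27, 4.41], [0.06, 2.06], [-2.6, 2.6]. Speed limits (rad/s): [2.22, 2.22, 2.79, 2.79, 3.14, 3.14, 3.14].

### API

Orientations are given as a unit quaternion [x, y, z, w].
In Python, from bench import read_state, camera, camera_params, close_job gives the robot as it stands.
- The arm moves only by the tool arm_command, never from a script. Its argument "targets" is a list of rows, each a list of 7 numbers: the closure in counts, from 0 (fully open) to 255 (shut), then the shift along the tool's x, y, z in mm, then the turn, a rotation vector about the tool's x, y, z in rad. A call has 1 to 10 rows; each row is the pose to reach, as a shift and turn from the pose commanded when the call began, along the tool's axes at that moment; what a row does not reach only later rows make up. A row lasts 1/10 s, in which the tool goes at most 50 mm and 8.59 degrees, less where a joint would pass 70% of its speed; a pose out of reach is approached as far as the arm can. A call with a gripper value outside its range is refused whole. The fingers move at their own pace and stop on an object; "newtons" is the grip in N (left out, the last holds). Time passes only in rows, so rows that repeat a pose let the fingers close. It gives the time, the measured TCP pose, the force and the opening at its end, in the units of the state.
- read_state(): the state, without advancing time (a new reading comes with each control period).
- camera(name): name is "scene" or "top" or "wrist"; returns the picture (384x512x3 uint8, red, green, blue); there is no depth.
- camera_params(name): a dict with "intrinsics" (3x3 intrinsics, pixels), "dist" ([k1, k2, p1, p2, k3] as OpenCV has them; the pictures are not rectified), "xyz" and "orientation" of the camera in the world; the wrist camera has in their place "mount" (4x4, takes a point from camera to tool coordinates, whose origin is the TCP and whose axes are the tool frame's). Camera axes: x right, y down, z forward; pixel columns grow to the right and rows downward; lengths in m; the calibration is good to about 2 mm. A picture is of the moment at which its call begins: read the wrist's pose just before it. camera_params takes no time and is no camera call.
- close_job(): hands the job in, once; it reports no verdict.
The state is a dict: "time": time; "joint_positions": joint angles; "joint_vel": joint speeds; "joint_torque": joint torques, N m; "ee_pos": TCP position; "eef_rot": TCP orientation; "ft_force": force on the tool from outside, world axes, zero at the start; "torque": the same for the moment, N m; "width": finger opening in m.
Only numpy, scipy, OpenCV 4.12 (cv2) and the standard library are available. Lean on these libraries where they do the work, as an engineer would, in place of code of your own. Each camera call takes 0.05 s, during which the arm holds its last target.

## Working session

There is one attempt and no reset: what is moved stays moved. The work goes in short steps, Python scripts to look and compute and a tool call to move; the robot and the scene stay as the last step left them, time stands still between calls to the robot, and variables do not carry over. Pictures are saved under pics/ and viewed, and the job is handed in when it is done.

Besides the shell and the picture viewer there is one more tool, called after "Request:" as name([rows], argument=value, ...), one row to a line, values as JSON. arm_command: Moves the arm, as the interface text tells. Its arguments: {"type":"object","properties":{"targets":{"type":"array"},"newtons":{"type":"number"}},"required":["targets"]}

```bash
mkdir -p pics; ls; python3 - <<'E'
from bench import *
import cv2, json
s=read_state(); print(s)
for n in ("scene","top","wrist"):
    print(n, camera_params(n))
for n in ("scene","top"):
    cv2.imwrite(f"pics/{n}0.png", cv2.cvtColor(camera(n),cv2.COLOR_RGB2BGR))
E
```

```text
pics
{'time': 0.0, 'joint_positions': array([-1.21462304,  0.33287753, -0.06469559,  1.46092761,  0.02161306,
        1.34992243, -0.08854184]), 'joint_vel': array([ 6.34760924e-04,  1.01129672e-03, -4.18592650e-04, -9.44193962e-04,
       -9.78044925e-04, -7.44218856e-04,  5.78829559e-05]), 'joint_torque': array([ 2.23263723e-04, -6.23274136e+01,  2.44132429e-02, -3.89899278e+01,
       -6.14714739e-02,  4.00007854e-02,  1.02102972e-04]), 'ee_pos': array([0.23098155, 0.58033223, 0.22175695]), 'eef_rot': array([-0.39723396,  0.58559672,  0.39661605,  0.58478831]), 'ft_force': array([ 0.36223769, -0.61043845,  0.2020247 ]), 'torque': array([ 0.03118713,  0.0693247 , -0.0151365 ]), 'width': 0.08694882752906034}
scene {'intrinsics': array([[468.70672455,   0.        , 251.9441555 ],
       [  0.        , 468.70672455, 188.80880963],
       [  0.        ,   0.        ,   1.        ]]), 'dist': array([-0.11090803,  0.        ,  0.        ,  0.        ,  0.        ]), 'xyz': array([-0.11838798, -0.58618478,  1.06611513]), 'orientation': array([ 0.86301648, -0.37476111,  0.13232175, -0.3118
[... 300 characters left out ...]
, 1.06411444]), 'orientation': array([-0.69696367,  0.71422588, -0.04198454,  0.04858329])}
wrist {'intrinsics': array([[305.00926562,   0.        , 259.90546932],
       [  0.        , 305.00926562, 187.91335038],
       [  0.        ,   0.        ,   1.        ]]), 'dist': array([-0.05973518,  0.        ,  0.        ,  0.        ,  0.        ]), 'mount': array([[-9.37389780e-04, -2.66947914e-01,  9.63710503e-01,
        -1.62771396e-01],
       [-9.96831134e-04, -9.63710198e-01, -2.66948799e-01,
         7.21647244e-02],
       [ 9.99999064e-01, -1.21089171e-03,  6.37270099e-04,
        -1.16362798e-04],
       [ 0.00000000e+00,  0.00000000e+00,  0.00000000e+00,
         1.00000000e+00]])}
```

View pics/top0.png

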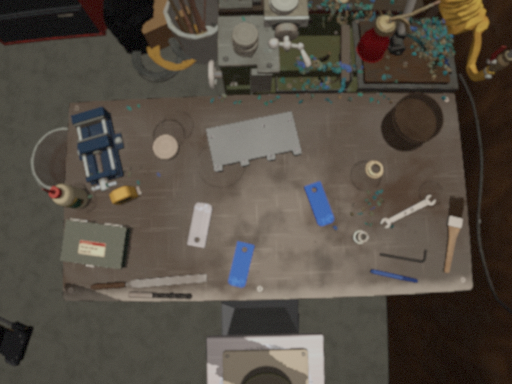

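View pics/scene0.png

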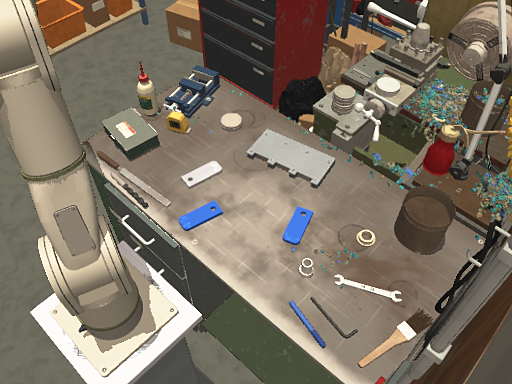

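```bash
cat > h.py <<'E'
import numpy as np, cv2
from scipy.spatial.transform import Rotation as R
from bench import *
def T(n, st=None):
    p=camera_params(n); M=np.eye(4)
    if n=="wrist":
        st=st or read_state(); B=np.eye(4); B[:3,:3]=R.from_quat(st["eef_rot"]).as_matrix(); B[:3,3]=st["ee_pos"]; M=B@p["mount"]
    else:
        M[:3,:3]=R.from_quat(p["orientation"]).as_matrix(); M[:3,3]=p["xyz"]
    return M,p["intrinsics"],p["dist"]
def px2w(uv,z,cam):
    M,K,D=cam
    q=cv2.undistortPoints(np.array(uv,float).reshape(-1,1,2),K,D).reshape(-1,2)
    d=np.c_[q,np.ones(len(q))]@M[:3,:3].T
    return M[:3,3]+d*((z-M[2,3])/d[:,2])[:,None]
def w2px(P,cam):
    M,K,D=cam; P=(np.array(P,float).reshape(-1,3)-M[:3,3])@M[:3,:3]
    return cv2.projectPoints(P,np.zeros(3),np.zeros(3),K,D)[0].reshape(-1,2)
def save(name,im,box=None,k=1):
    if box: im=im[box[1]:box[3],box[0]:box[2]]
    im=cv2.resize(im,None,fx=k,fy=k,interpolation=cv2.INTER_CUBIC)
    cv2.imwrite(name,cv2.cvtColor(im,cv2.COLOR_RGB2BGR))
E
python3 - <<'E'
from h import *
im=cv2.cvtColor(cv2.imread("pics/top0.png"),cv2.COLOR_BGR2RGB)
save("pics/top0z.png",im,(180,100,310,270),4)
sc=cv2.cvtColor(cv2.imread("pics/scene0.png"),cv2.COLOR_BGR2RGB)
save("pics/scene0z.png",sc,(170,100,340,210),4)
c=T("top"); print(c[0].round(3))
for n in [(200,225),(265,375),(165,147),(374,170),(360,237),(123,193),(240,264),(318,203),(253,140)]: print(n,px2w([n],0.01,c).round(3))
print(w2px([[.231,.581,.223],[0,0,0]],c), w2px([[.231,.581,.223],[0,0,0]],T("scene")))
save("pics/w0.png",camera("wrist"))
E
```

```text
[[-0.024 -0.991  0.128  0.405]
 [-1.     0.025  0.008  0.028]
 [-0.011 -0.128 -0.992  1.064]
 [ 0.     0.     0.     1.   ]]
(200, 225) [[0.457 0.169 0.01 ]]
(265, 375) [[0.048 0.001 0.01 ]]
(165, 147) [[0.681 0.268 0.01 ]]
(374, 170) [[ 0.599 -0.322  0.01 ]]
(360, 237) [[ 0.413 -0.271  0.01 ]]
(123, 193) [[0.552 0.388 0.01 ]]
(240, 264) [[0.348 0.061 0.01 ]]
(318, 203) [[ 0.51  -0.158  0.01 ]]
(253, 140) [[0.693 0.017 0.01 ]]
[[ 12.56110377 321.51916562]
 [265.70089505 391.15810549]] [[ 42.74812936  95.17059315]
 [113.54443803 312.74720415]]
```

View pics/top0z.png

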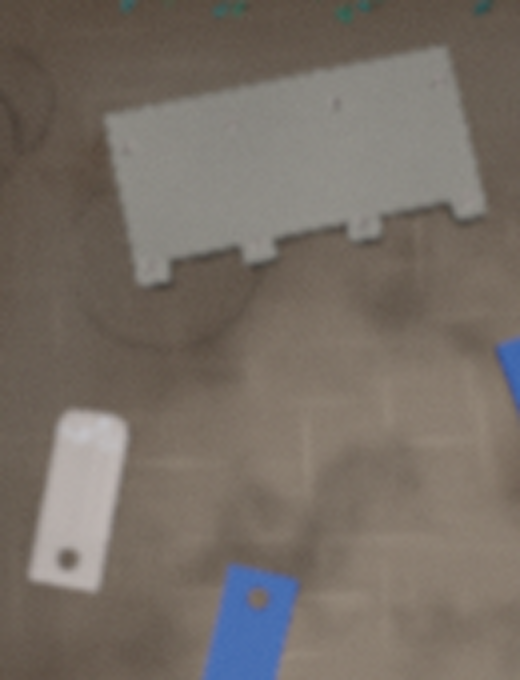

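View pics/scene0z.png

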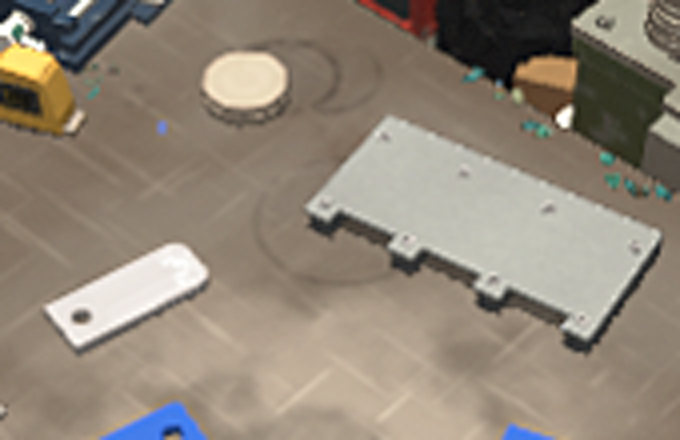

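View pics/w0.png

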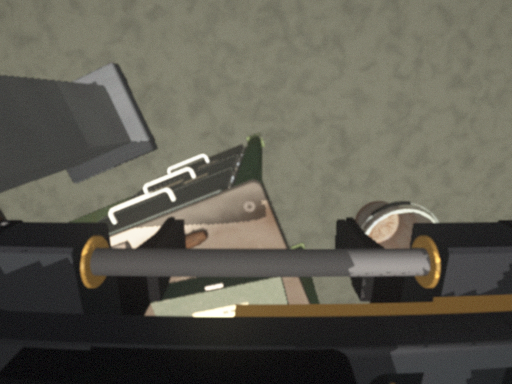

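```bash
python3 - <<'E'
from h import *
from scipy.optimize import least_squares
def order(q): return q
top=cv2.cvtColor(cv2.imread("pics/top0.png"),cv2.COLOR_BGR2RGB); sc=cv2.cvtColor(cv2.imread("pics/scene0.png"),cv2.COLOR_BGR2RGB)
for n,im,boxb,boxr in (("top",top,(182,195,216,255),(200,105,305,175)),("scene",sc,(178,155,226,192),(242,122,340,192))):
    g=im.min(2).astype(float); c=T(n)
    x0,y0,x1,y1=boxb
    m=(g[y0:y1,x0:x1]>150).astype(np.uint8)
    if n=="top":print(g[y0:y1:6,x0:x1:3].astype(int))
    m=cv2.morphologyEx(m,cv2.MORPH_CLOSE,np.ones((5,5)))
    cs=max(cv2.findContours(m,cv2.RETR_EXTERNAL,cv2.CHAIN_APPROX_NONE)[0],key=cv2.contourArea).reshape(-1,2)+[x0,y0]
    w=px2w(cs,0.01,c)[:,:2]; r=cv2.minAreaRect(w.astype(np.float32)*1000); print(n,"blade",r, w.mean(0))
    print(px2w([(197,240)] if n=="top" else [(190,179)],0.01,c))
E
```

```text
[[ 84  84  86  83  85  81  84  83  81  79  83  79]
 [ 82  84  83  85  86  96  92  86  84  84  84  84]
 [ 85  85  82  88 145 183 187 185 186 174 105  90]
 [ 83  85  86  90 161 171 169 173 176 175  97  95]
 [ 80  81  85 112 172 171 171 176 176 151  90  96]
 [ 81  82  82 150 172 171 172 175 177 117  95 101]
 [ 83  84  93 167 171 170 174 175 170  95  96  96]
 [ 85  78 130 168 152 125 168 171 135  93  96  99]
 [ 84  85 158 170 170 162 171 172 100  96  93  95]
 [ 84  86  81  81  85  87  90  89  87  87  88  90]]
top blade ((459.1784362792969, 170.531982421875), (45.86967468261719, 118.51265716552734), 78.18460845947266) [0.45764706 0.17090734]
[[0.41612126 0.17808343 0.01      ]]
scene blade ((458.6228942871094, 169.82318115234375), (49.199951171875, 120.9514389038086), 78.18412017822266) [0.45717016 0.17074796]
[[0.41687984 0.17707771 0.01      ]]
```

```bash
cat >> h.py <<'E'
def pose2(p,x,y,z):
    x=np.asarray(x,float);y=np.asarray(y,float)
    c,s=np.cos(p[2]),np.sin(p[2]); return np.c_[p[0]+c*x-s*y,p[1]+s*x+c*y,np.full(x.shape,z)]
def rackpoly():
    P=[(126,-124),(126,124),(0,124),(0,101),(14,101),(14,49),(0,49),(0,26),(14,26),(14,-26),(0,-26),(0,-49),(14,-49),(14,-101),(0,-101),(0,-124)]
    return np.array(P,float)/1000
def overlay(im,cam,p,k,off,poly,z,col):
    q=(w2px(pose2(p,poly[:,0],poly[:,1],z),cam)-off)*k+ (k-1)/2
    cv2.polylines(im,[np.round(q*8).astype(np.int32)],True,col,1,cv2.LINE_AA,3)
E
python3 - <<'E'
from h import *
from scipy.optimize import least_squares, minimize
ims={n:cv2.cvtColor(cv2.imread(f"pics/{n}0.png"),cv2.COLOR_BGR2RGB) for n in("top","scene")}
poly=rackpoly()
def dens():
    a=poly;b=np.roll(poly,-1,0);out=[];nr=[]
    for u,v in zip(a,b):
        L=np.linalg.norm(v-u);n=max(2,int(L/.002));t=(np.arange(n)+.5)/n
        out.append(u+(v-u)*t[:,None]); d=(v-u)/L; nr.append(np.repeat([[d[1],-d[0]]],n,0))
    return np.vstack(out),np.vstack(nr)
P,N=dens()
def cost(p,use):
    tot=0
    for n in use:
        g=cv2.GaussianBlur(ims[n].mean(2),(0,0),.7).astype(np.float32); c=T(n)
        def smp(d):
            Q=P+N*d; q=w2px(pose2(p,Q[:,0],Q[:,1],.021),c).astype(np.float32)
            return cv2.remap(g,q[:,0].reshape(-1,1),q[:,1].reshape(-1,1),cv2.INTER_LINEAR).ravel()
        tot+=np.mean(np.clip(smp(-.003)-smp(.003),-60,60))*np.where(True,1,1)
    return -tot
c=T("top")
b=px2w([(206.5,128.75),(291.5,111.5)],.021,c); print(b, np.linalg.norm(b[0]-b[1]))
d=(b[0]-b[1]); yaw=np.arctan2(-d[0],d[1]); 
m=b.mean(0); p0=np.array([m[0]-.126*np.cos(yaw),m[1]-.126*np.sin(yaw),yaw]); print(p0)
# sign check
for use in (("top",),("scene",),("top","scene")):
    best=None
    for s in range(6):
        r=minimize(cost,p0+np.random.default_rng(s).normal(0,[.003,.003,.01]),args=(use,),method="Nelder-Mead",options=dict(initial_simplex=None,xatol=1e-5,fatol=1e-4))
        if best is None or r.fun<best.fun: best=r
    print(use,best.x.round(4),best.fun)
k=4
for n,box in(("top",(180,100,310,250)),("scene",(170,100,340,210))):
    im=cv2.resize(ims[n][box[1]:box[3],box[0]:box[2]],None,fx=k,fy=k,interpolation=cv2.INTER_CUBIC)
    overlay(im,T(n),best.x,k,np.array(box[:2]),poly,.021,(255,0,0))
    bl=np.array([(-60,-24),(60,-24),(60,24),(-60,24)])/1e3
    overlay(im,T(n),[.459,.170,-.2063],k,np.array(box[:2]),bl,.010,(0,200,0))
    save(f"pics/{n}ov.png",im)
E
```

```text
[[ 0.72693096  0.14770852  0.021     ]
 [ 0.77135961 -0.09404167  0.021     ]] 0.24579882102976525
[0.62522067 0.00405867 0.18175106]
('top',) [0.6276 0.0052 0.1878] -29.91796875
('scene',) [0.6262 0.0039 0.1885] -50.81732177734375Traceback (most recent call last):
  File "<stdin>", line 29, in <module>
    res = _minimize_neldermead(fun, x0, args, callback, bounds=bounds,
                               **options)
    fxr = func(xr)
    fx = function(np.copy(x), *(wrapper_args + args))
  File "<stdin>", line 15, in cost
  File "h.py", line 5, in T
    p=camera_params(n); M=np.eye(4)
ValueError: time passes only in moves, steps and waits
```

```bash
python3 - <<'E'
from bench import *
import pickle; pickle.dump({n:camera_params(n) for n in("top","scene","wrist")},open("cp.pkl","wb")); print(read_state()["time"])
E
sed -i 's/p=camera_params(n); M/p=CP[n]; M/; s/^from bench import \*/from bench import *\nimport pickle; CP=pickle.load(open("cp.pkl","rb"))/' h.py
python3 - <<'E'
from h import *
ims={n:cv2.cvtColor(cv2.imread(f"pics/{n}0.png"),cv2.COLOR_BGR2RGB) for n in("top","scene")}
k=4;poly=rackpoly()
for n,box in(("top",(180,100,310,250)),("scene",(170,100,340,210))):
    im=cv2.resize(ims[n][box[1]:box[3],box[0]:box[2]],None,fx=k,fy=k,interpolation=cv2.INTER_CUBIC)
    overlay(im,T(n),[.6269,.0045,.188],k,np.array(box[:2]),poly,.021,(255,0,0))
    bl=np.array([(-60,-24),(60,-24),(60,24),(-60,24)])/1e3
    overlay(im,T(n),[.459,.170,-.2063],k,np.array(box[:2]),bl,.010,(0,200,0))
    save(f"pics/{n}ov.png",im)
E
```

```text
0.15
```

View pics/topov.png

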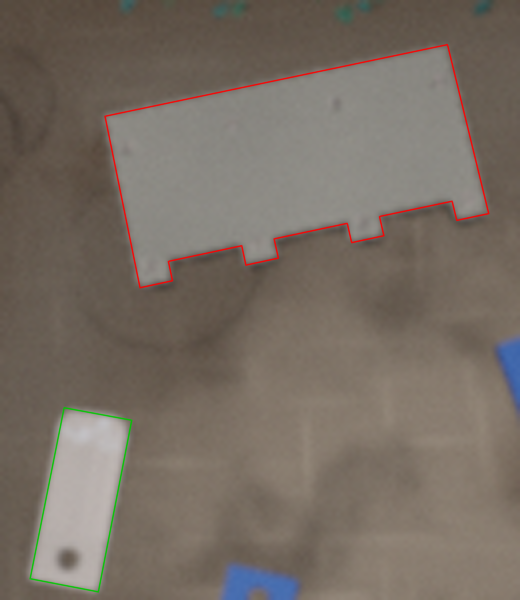

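View pics/sceneov.png

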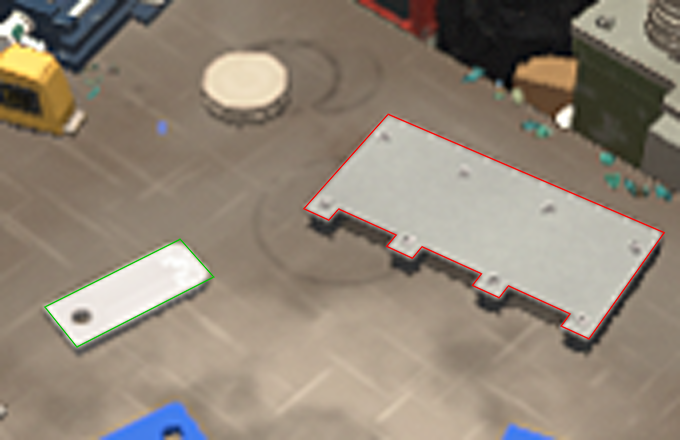

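```bash
cat >> h.py <<'E'
def toolR(phi):  # tool x down, tool z at world heading phi
    z=np.array([np.cos(phi),np.sin(phi),0]);x=np.array([0,0,-1.]);return np.c_[x,np.cross(z,x),z]
def rel(pos,phi,st=None):
    st=st or read_state(); B=R.from_quat(st["eef_rot"])
    d=B.inv().apply(np.array(pos)-st["ee_pos"])*1000
    rv=(B.inv()*R.from_matrix(toolR(phi))).as_rotvec()
    return d.round(1),rv.round(4)
RACK=np.array([.6269,.0045,.188])
def inrack(p):
    c,s=np.cos(RACK[2]),np.sin(RACK[2]); d=np.array(p)[:2]-RACK[:2]; return np.array([c*d[0]+s*d[1],-s*d[0]+c*d[1]])
E
python3 - <<'E'
from h import *
st=read_state(); print(R.from_quat(st["eef_rot"]).as_matrix().round(3), st["ee_pos"], st["joint_positions"].round(3))
bl=[.459,.170,-.2063]
g=pose2(bl,[-.048],[0],.10)[0]; print(g)
for phi in (bl[2]+np.pi/2, bl[2]-np.pi/2): print(rel(g,phi))
E
```

```text
[[-0.    -0.929  0.37 ]
 [-0.001  0.37   0.929]
 [-1.    -0.    -0.001]] [0.2310218  0.58042084 0.22195475] [-1.215  0.333 -0.065  1.461  0.022  1.35  -0.088]
[0.41201782 0.17983231 0.1       ]
(array([ 122.3, -316.3, -305.1]), array([-0.1725, -0.0011, -0.    ]))
(array([ 122.3, -316.3, -305.1]), array([ 2.9691e+00, -1.0000e-04,  1.6000e-03]))
```

Request:
arm_command([
  [0, 0, -316, -305, -0.1725, -0.001, 0],
  [0, 0, -316, -305, -0.1725, -0.001, 0],
  [0, 0, -316, -305, -0.1725, -0.001, 0],
  [0, 0, -316, -305, -0.1725, -0.001, 0],
  [0, 0, -316, -305, -0.1725, -0.001, 0],
  [0, 0, -316, -305, -0.1725, -0.001, 0],
  [0, 0, -316, -305, -0.1725, -0.001, 0],
  [0, 0, -316, -305, -0.1725, -0.001, 0],
  [0, 0, -316, -305, -0.1725, -0.001, 0],
  [0, 0, -316, -305, -0.1725, -0.001, 0],
])

```text
time: 1.15
ee_pos: [0.4139, 0.1753, 0.2227]
eef_rot: [-0.444, 0.55, 0.444, 0.551]
ft_force: [-0.0, 0.5, -0.0]
width: 0.087
```

```bash
python3 - <<'E'
from h import *
st=read_state(); im=camera("wrist"); c=T("wrist",st); st2=read_state(); print(st["ee_pos"],st2["ee_pos"],st2["joint_positions"].round(2))
bl=np.array([(-60,-24),(60,-24),(60,24),(-60,24)])/1e3
save("pics/w1r.png",im); im=im.copy()
overlay(im,c,[.459,.170,-.2063],1,np.zeros(2),bl,.010,(0,255,0))
overlay(im,c,RACK,1,np.zeros(2),rackpoly(),.021,(255,0,0))
save("pics/w1.png",im,None,1.5)
g=pose2([.459,.170,-.2063],[-.048],[0],.05)[0]
print(rel(g,-.2063+np.pi/2))
E
```

```text
[0.4138619  0.17534861 0.22269421] [0.41270451 0.17828619 0.22258672] [-0.75 -0.07  0.23  1.91  0.02  1.3   0.84]
(array([172.6,   1. ,   1.1]), array([-0.0049,  0.0013,  0.0001]))
```

View pics/w1.png

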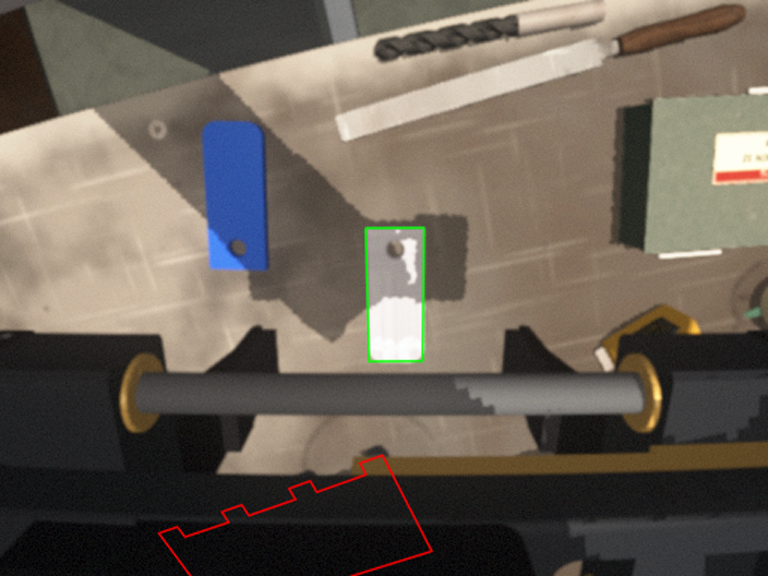

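Request:
arm_command([
  [0, 50, 0.5, 0.5, -0.004, 0, 0],
  [0, 100, 1, 1, -0.004, 0, 0],
  [0, 150, 1, 1, -0.004, 0, 0],
  [0, 190, 1, 1, -0.004, 0, 0],
  [0, 205, 1, 1, -0.004, 0, 0],
  [0, 205, 1, 1, -0.004, 0, 0],
  [0, 205, 1, 1, -0.004, 0, 0],
])

```text
time: 1.9
ee_pos: [0.4111, 0.1828, 0.018]
eef_rot: [-0.447, 0.547, 0.448, 0.548]
ft_force: [0.2, 0.3, 0.2]
width: 0.0873
```

```bash
python3 - <<'E'
from h import *
st=read_state(); print(st["ee_pos"],st["ft_force"])
g=pose2([.459,.170,-.2063],[-.048],[0],.0025)[0]
print(rel(g,-.2063+np.pi/2,st))
im=camera("wrist"); c=T("wrist",st);bl=np.array([(-60,-24),(60,-24),(60,24),(-60,24)])/1e3
im=im.copy();overlay(im,c,[.459,.170,-.2063],1,np.zeros(2),bl,.010,(0,255,0));save("pics/w2.png",im,None,1.5)
E
```

```text
[0.41112157 0.1828243  0.0179777 ] [0.22004461 0.29841351 0.18575552]
(array([15.5, -1.5, -2.8]), array([ 0.0053,  0.0012, -0.    ]))
```

View pics/w2.png

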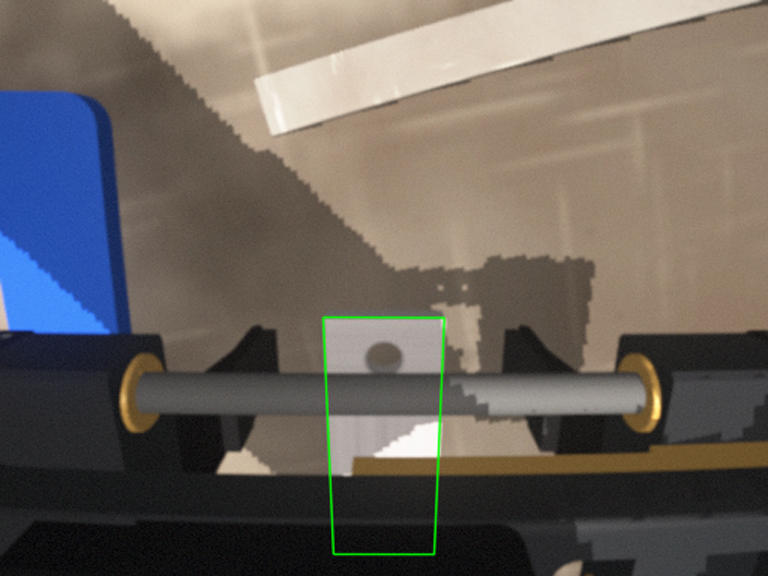

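Request:
arm_command([
  [0, 8, -1.5, -2.8, 0.005, 0, 0],
  [0, 15, -1.5, -2.8, 0.005, 0, 0],
  [0, 15, -1.5, -2.8, 0.005, 0, 0],
  [255, 15, -1.5, -2.8, 0.005, 0, 0],
  [255, 15, -1.5, -2.8, 0.005, 0, 0],
  [255, 15, -1.5, -2.8, 0.005, 0, 0],
  [255, 15, -1.5, -2.8, 0.005, 0, 0],
  [255, 15, -1.5, -2.8, 0.005, 0, 0],
  [255, 15, -1.5, -2.8, 0.005, 0, 0],
], newtons=40)

```text
time: 2.85
ee_pos: [0.4122, 0.179, 0.0026]
eef_rot: [-0.445, 0.549, 0.446, 0.549]
ft_force: [-0.2, 1.0, 0.4]
width: 0.0474
```

```bash
python3 - <<'E'
from h import *
st=read_state(); print(st["ee_pos"],st["ft_force"],st["width"])
y=R.from_quat(st["eef_rot"]).as_matrix(); print("phi",np.arctan2(y[1,2],y[0,2])-np.pi/2)
p=np.array([.459,.170,-.2063]);c,s=np.cos(p[2]),np.sin(p[2]);d=st["ee_pos"][:2]-p[:2];print("tcp in blade",c*d[0]+s*d[1],-s*d[0]+c*d[1])
for yb in(.075,0,-.075):
    g=pose2(RACK,[-.128],[yb],.03)[0]; print(yb,g,rel(g,RACK[2]+np.pi/2,st))
E
```

```text
[0.41215749 0.17898401 0.0026105 ] [-0.16364893  0.9692533   0.42250643] 0.04742368122556115
phi -0.20721512158449285
tcp in blade -0.04768952446014331 -0.0008016971511112161
0.075 [0.48713827 0.054256   0.03      ] (array([ -27.5,  -99. , -106.6]), array([-0.3952,  0.0012,  0.0004]))
0 [ 0.50115536 -0.0194225   0.03      ] (array([ -27.6, -127.9, -175.8]), array([-0.3952,  0.0012,  0.0004]))
-0.075 [ 0.51517245 -0.093101    0.03      ] (array([ -27.7, -156.8, -245. ]), array([-0.3952,  0.0012,  0.0004]))
```

Request:
arm_command([
  [255, -28, 0, 0, 0, 0, 0],
  [255, -28, -30, -32, -0.1, 0, 0],
  [255, -28, -60, -64, -0.2, 0, 0],
  [255, -28, -90, -96, -0.3, 0, 0],
  [255, -28, -99, -106.6, -0.395, 0.001, 0],
  [255, -28, -99, -106.6, -0.395, 0.001, 0],
  [255, -28, -99, -106.6, -0.395, 0.001, 0],
  [255, -28, -99, -106.6, -0.395, 0.001, 0],
])

```text
time: 3.65
ee_pos: [0.4863, 0.0553, 0.0302]
eef_rot: [-0.544, 0.451, 0.545, 0.451]
ft_force: [-0.2, 0.7, -1.8]
width: 0.0474
```

```bash
cat > look.py <<'E'
from h import *
import sys
def view(tag,k=4):
    st=read_state(); im=camera("top"); im2=camera("scene"); st=read_state()
    print(st["time"],st["ee_pos"],st["ft_force"].round(1),st["width"],"rack",inrack(st["ee_pos"]).round(4))
    m=R.from_quat(st["eef_rot"]).as_matrix(); print("yaw err",np.arctan2(m[1,2],m[0,2])-np.pi/2-RACK[2])
    b=(200,100,310,240); b2=(170,90,350,225)
    save(f"pics/{tag}t.png",im,b,4); save(f"pics/{tag}s.png",im2,b2,4)
view(sys.argv[1])
E
python3 look.py a
```

```text
3.75 [0.48653237 0.05528388 0.03032655] [-0.8  0.8 -2. ] 0.04730476686470265 rack [-0.1284  0.0761]
yaw err 0.0005792502935585975
```

View pics/as.png

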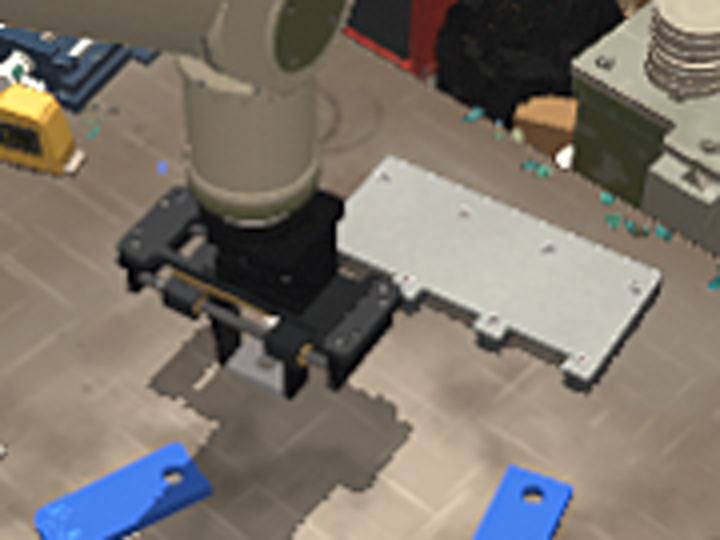

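View pics/at.png

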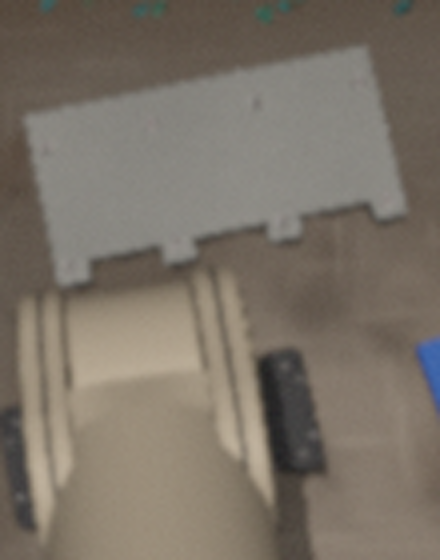

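Request:
arm_command([
  [255, 14, 0, -0.6, 0, 0, 0],
  [255, 27, 0.5, -1.2, 0, 0, 0],
  [255, 27, 0.5, -1.2, 0, 0, 0],
  [255, 27, -5, -1.2, 0, 0, 0],
  [255, 27, -12, -1.2, 0, 0, 0],
  [255, 27, -18, -1.2, 0, 0, 0],
  [255, 27, -24, -1.2, 0, 0, 0],
  [255, 27, -30, -1.2, 0, 0, 0],
  [255, 27, -36, -1.2, 0, 0, 0],
  [255, 27, -36, -1.2, 0, 0, 0],
])

```text
time: 4.75
ee_pos: [0.5235, 0.0598, 0.0035]
eef_rot: [0.545, -0.451, -0.544, -0.451]
ft_force: [0.5, -0.2, -2.7]
width: 0.0473
```

```bash
python3 look.py b
```

```text
4.85 [0.52258139 0.05959596 0.00331811] [-0.3  0.3 -2.3] 0.04732235913567591 rack [-0.0922  0.0736]
yaw err -0.0003463145639753251
```

View pics/bs.png

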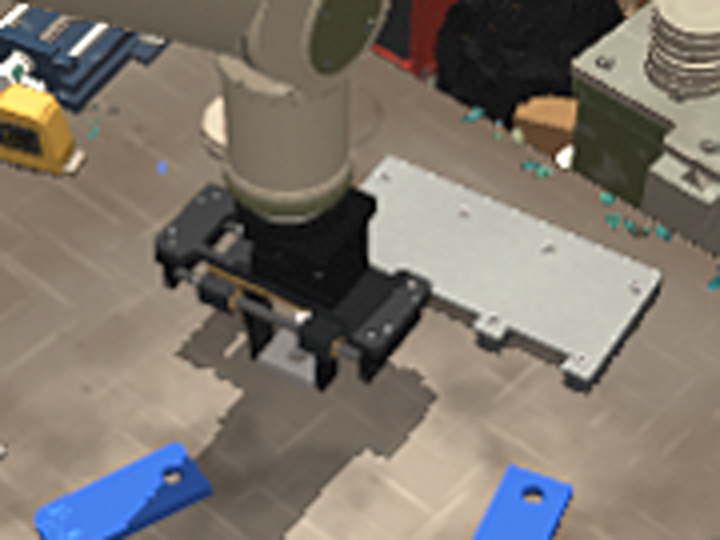

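Request:
arm_command([
  [255, 0, -6, 0.5, 0, 0, 0],
  [255, 0, -12, 1, 0, 0, 0],
  [255, 0, -18, 1, 0, 0, 0],
  [255, 0, -24, 1, 0, 0, 0],
  [255, 0, -30, 1, 0, 0, 0],
  [255, 0, -34, 1, 0, 0, 0],
  [255, 0, -34, 1, 0, 0, 0],
])

```text
time: 5.55
ee_pos: [0.5564, 0.0671, 0.0034]
eef_rot: [0.545, -0.451, -0.545, -0.451]
ft_force: [0.2, 0.4, -2.2]
width: 0.0475
```

Request:
arm_command([
  [255, 0, -3, 0, 0, 0, 0],
  [255, 0, -6, 0, 0, 0, 0],
  [255, 0, -9, 0, 0, 0, 0],
  [255, 0, -12, 0, 0, 0, 0],
  [255, 0, -12, 0, 0, 0, 0],
])

```text
time: 6.05
ee_pos: [0.5618, 0.0681, 0.0018]
eef_rot: [-0.541, 0.454, 0.548, 0.448]
ft_force: [-22.6, -3.0, 11.6]
width: 0.0472
```

```bash
python3 look.py c
```

```text
6.15 [0.56174859 0.06816664 0.00178088] [-23.3  -3.2  10.7] 0.04750240365789794 rack [-0.0521  0.0747]
yaw err -0.000755239129106855
```

View pics/cs.png

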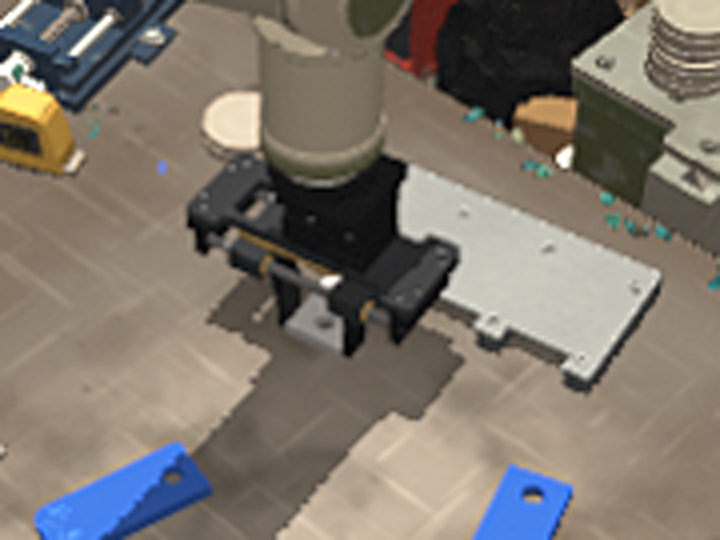

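Request:
arm_command([
  [255, -1, 20, 0, 0, 0, 0],
  [255, -1, 45, 0, 0, 0, 0],
  [255, -1, 70, 0, 0, 0, 0],
  [255, -3, 84, 0, 0, 0, 0],
  [255, -5, 84, 0, 0, 0, 0],
  [255, -5, 84, -25, 0, 0, 0],
  [255, -5, 84, -50, 0, 0, 0],
  [255, -5, 84, -75, 0, 0, 0],
  [255, -5, 84, -75, 0, 0, 0],
  [255, -5, 84, -75, 0, 0, 0],
])

```text
time: 7.15
ee_pos: [0.5001, -0.0204, 0.0086]
eef_rot: [0.545, -0.451, -0.544, -0.451]
ft_force: [0.4, 1.2, -1.4]
width: 0.0476
```

```bash
python3 look.py d; python3 - <<'E'
from h import *
st=read_state(); im=camera("wrist"); save("pics/dw.png",im)
E
```

```text
7.25 [ 0.49956603 -0.01917878  0.00846499] [-0.  0. -2.] 0.047555543045781586 rack [-0.1295  0.0005]
yaw err 0.0007547323268532469
```

View pics/ds.png

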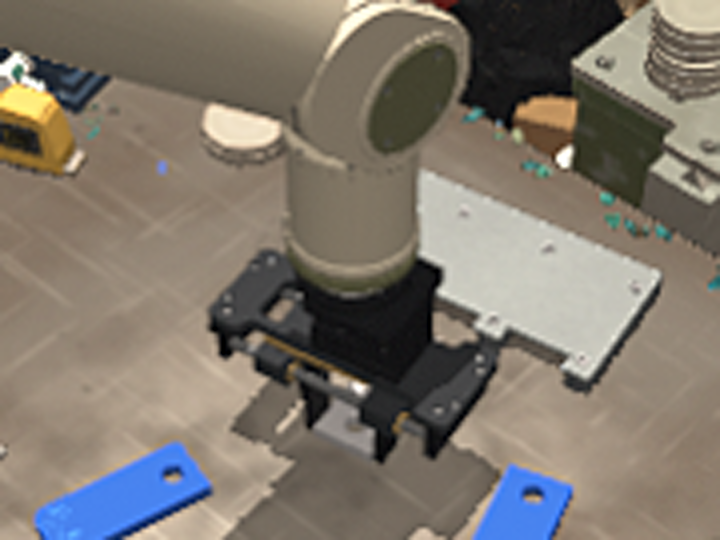

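View pics/dw.png

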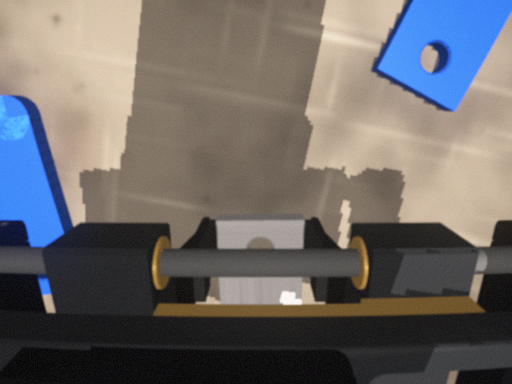

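Request:
arm_command([
  [255, 5, -6, -0.5, 0, 0, 0],
  [255, 5, -12, -0.5, 0, 0, 0],
  [255, 5, -18, -0.5, 0, 0, 0],
  [255, 5, -24, -0.5, 0, 0, 0],
  [255, 5, -30, -0.5, 0, 0, 0],
  [255, 5, -36, -0.5, 0, 0, 0],
  [255, 5, -36, -0.5, 0, 0, 0],
])

```text
time: 8.0
ee_pos: [0.5355, -0.0137, 0.0035]
eef_rot: [0.545, -0.451, -0.544, -0.451]
ft_force: [-0.7, 0.3, -3.3]
width: 0.0474
```

```bash
python3 - <<'E'
from h import *
st=read_state(); print(inrack(st["ee_pos"]),st["ee_pos"],st["ft_force"])
E
```

```text
[-0.09318547 -0.00075217] [ 0.53549704 -0.01365477  0.00352213] [-0.65215513  0.29064478 -3.25245401]
```

Free entry, nose at about +14.5 mm. Continuing past the 55 mm mark carefully.

Request:
arm_command([
  [255, 0, -6, 0.5, 0, 0, 0],
  [255, 0, -12, 0.7, 0, 0, 0],
  [255, 0, -18, 0.7, 0, 0, 0],
  [255, 0, -24, 0.7, 0, 0, 0],
  [255, 0, -30, 0.7, 0, 0, 0],
  [255, 0, -35, 0.7, 0, 0, 0],
  [255, 0, -35, 0.7, 0, 0, 0],
])

```text
time: 8.7
ee_pos: [0.5695, -0.0065, 0.0034]
eef_rot: [0.545, -0.451, -0.545, -0.451]
ft_force: [1.0, -1.1, -2.2]
width: 0.047
```

Request:
arm_command([
  [255, 0, -3, 0, 0, 0, 0],
  [255, 0, -6, 0, 0, 0, 0],
  [255, 0, -9, 0, 0, 0, 0],
  [255, 0, -12, 0, 0, 0, 0],
  [255, 0, -12, 0, 0, 0, 0],
])

```text
time: 9.2
ee_pos: [0.5811, -0.0043, 0.0035]
eef_rot: [0.545, -0.451, -0.545, -0.451]
ft_force: [-0.4, -0.4, -2.2]
width: 0.0472
```

```bash
python3 - <<'E'
from h import *
st=read_state(); print(inrack(st["ee_pos"]),st["ee_pos"],st["ft_force"])
E
```

```text
[-4.66728328e-02 -6.95963596e-05] [ 0.58106255 -0.00429127  0.00350475] [-0.43675404 -0.37027923 -2.1701817 ]
```

Request:
arm_command([
  [255, 0, -5, 0, 0, 0, 0],
  [255, 0, -10, 0, 0, 0, 0],
  [255, 0, -15, 0, 0, 0, 0],
  [255, 0, -20, 0, 0, 0, 0],
  [255, 0, -24, 0, 0, 0, 0],
  [255, 0, -27, 0, 0, 0, 0],
  [255, 0, -27, 0, 0, 0, 0],
])

```text
time: 9.9
ee_pos: [0.6075, 0.0007, 0.0034]
eef_rot: [0.545, -0.451, -0.545, -0.451]
ft_force: [0.8, -0.1, -2.0]
width: 0.0474
```

```bash
python3 look.py e
```

```text
10.0 [6.07054065e-01 5.14131497e-04 3.39677828e-03] [ 1.   0.4 -2.2] 0.047748722558174896 rack [-0.0202 -0.0002]
yaw err -0.00036077598655320786
```

View pics/es.png

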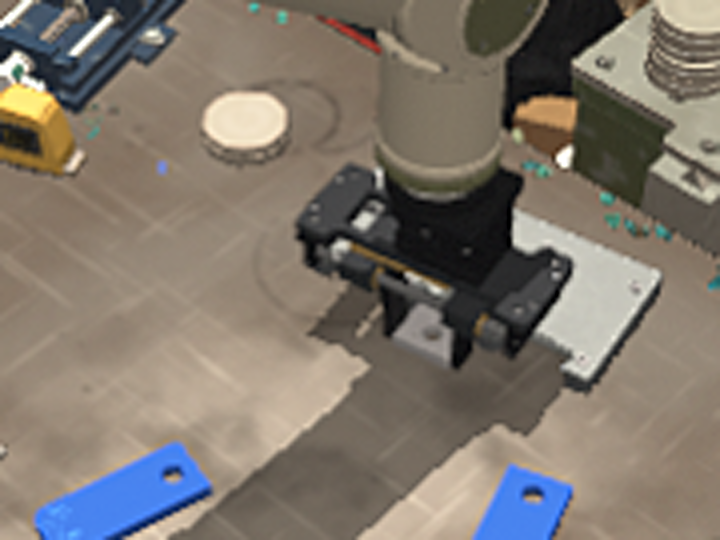

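Request:
arm_command([
  [0, 0, 0, 0, 0, 0, 0],
  [0, 0, 0, 0, 0, 0, 0],
  [0, 0, 0, 0, 0, 0, 0],
  [0, -15, 0, 0, 0, 0, 0],
  [0, -35, 0, 0, 0, 0, 0],
  [255, -35, 25, 0, 0, 0, 0],
  [255, -35, 50, 0, 0, 0, 0],
  [255, -35, 50, 0, 0, 0, 0],
  [255, -35, 50, 0, 0, 0, 0],
  [255, -35, 50, 0, 0, 0, 0],
])

```text
time: 11.0
ee_pos: [0.5592, -0.0084, 0.0392]
eef_rot: [0.545, -0.45, -0.544, -0.451]
ft_force: [-0.5, 0.4, -0.5]
width: 0.0549
```

```bash
python3 look.py f;  python3 - <<'E'
from h import *
save("pics/fw.png",camera("wrist"))
E
```

```text
11.1 [ 0.55883882 -0.00849215  0.03870969] [-0.5  0.5  0.1] 0.04706381496058643 rack [-0.0693 -0.    ]
yaw err 4.0179104493887063e-05
```

View pics/fs.png

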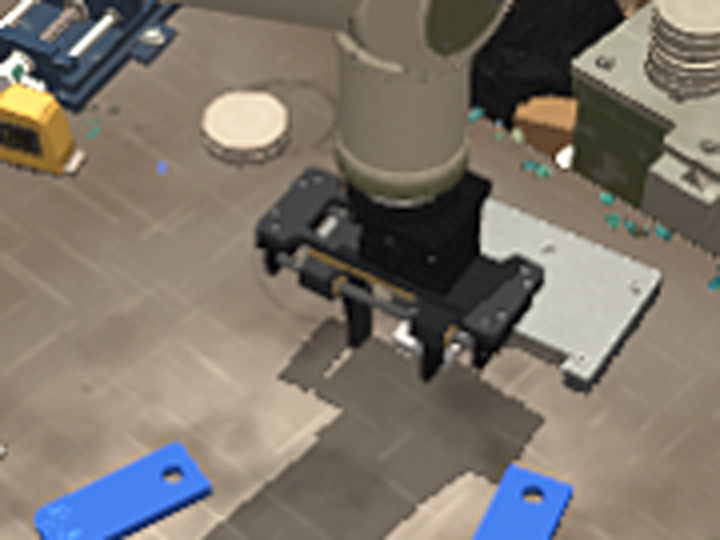

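View pics/fw.png

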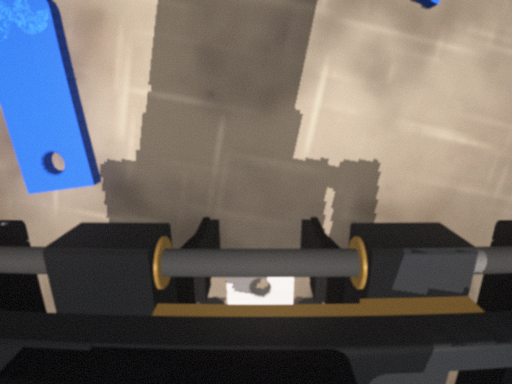

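Request:
arm_command([
  [255, 0, 0, 0, 0, 0, 0],
  [255, 0, 0, 0, 0, 0, 0],
  [255, 0, 0, 0, 0, 0, 0],
  [255, 15, 0, 0, 0, 0, 0],
  [255, 30, 0, 0, 0, 0, 0],
  [255, 35, 0, 0, 0, 0, 0],
  [255, 35, -8, 0, 0, 0, 0],
  [255, 35, -16, 0, 0, 0, 0],
  [255, 35, -22, 0, 0, 0, 0],
  [255, 35, -22, 0, 0, 0, 0],
], newtons=40)

```text
time: 12.15
ee_pos: [0.5809, -0.0043, 0.0037]
eef_rot: [0.545, -0.45, -0.544, -0.451]
ft_force: [0.3, 0.3, 0.1]
width: -0.0
```

Request:
arm_command([
  [255, 0, -3, 0, 0, 0, 0],
  [255, 0, -6, 0, 0, 0, 0],
  [255, 0, -9, 0, 0, 0, 0],
  [255, 0, -12, 0, 0, 0, 0],
  [255, 0, -15, 0, 0, 0, 0],
  [255, 0, -18, 0, 0, 0, 0],
  [255, 0, -20, 0, 0, 0, 0],
  [255, 0, -20, 0, 0, 0, 0],
])

```text
time: 12.95
ee_pos: [0.5998, -0.0008, 0.0035]
eef_rot: [0.545, -0.451, -0.544, -0.451]
ft_force: [-0.5, 0.1, 0.8]
width: 0.0005
```

```bash
python3 look.py g
```

```text
13.05 [ 0.59971029 -0.00074175  0.00349425] [-0.9  0.1  0.6] 0.00038532810766669153 rack [-0.0277 -0.0001]
yaw err -0.00017896349199847394
```

View pics/gs.png

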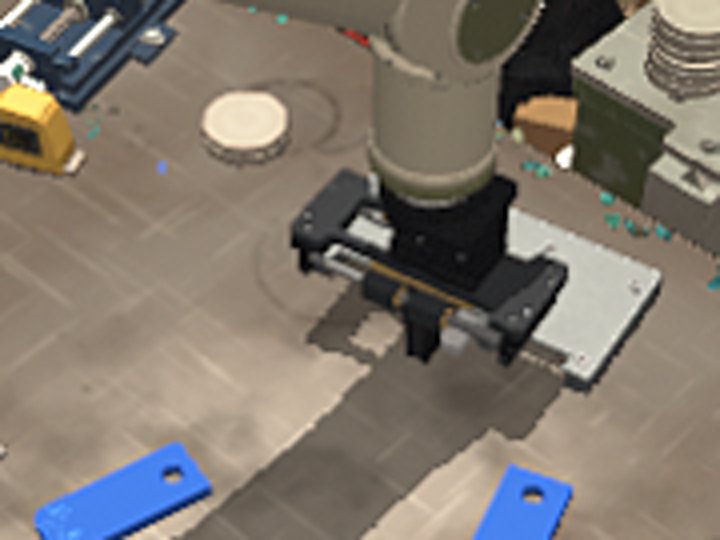

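Request:
arm_command([
  [255, 0, -2, 0, 0, 0, 0],
  [255, 0, -4, 0, 0, 0, 0],
  [255, 0, -6, 0, 0, 0, 0],
  [255, 0, -8, 0, 0, 0, 0],
  [255, 0, -10, 0, 0, 0, 0],
  [255, 0, -10, 0, 0, 0, 0],
])

```text
time: 13.65
ee_pos: [0.6068, 0.0005, 0.0031]
eef_rot: [-0.543, 0.452, 0.546, 0.45]
ft_force: [-14.3, -1.2, 12.1]
width: 0.0008
```

```bash
python3 - <<'E'
from h import *
st=read_state(); print(inrack(st["ee_pos"]),st["ee_pos"],st["ft_force"])
E
```

```text
[-0.02054728 -0.0002018 ] [6.06752482e-01 4.61577823e-04 3.13068397e-03] [-14.33822835  -1.17516448  12.06845513]
```

Request:
arm_command([
  [255, 0, -2, 0, 0, 0, 0],
  [255, 0, -4, 0, 0, 0, 0],
  [255, 0, -5, 0, 0, 0, 0],
  [255, 0, -5, 0, 0, 0, 0],
])

```text
time: 14.05
ee_pos: [0.6071, 0.0005, 0.0026]
eef_rot: [-0.54, 0.455, 0.548, 0.448]
ft_force: [-35.5, -3.7, 29.5]
width: 0.0006
```

```bash
python3 - <<'E'
from h import *
st=read_state(); print(inrack(st["ee_pos"]),st["ee_pos"],st["ft_force"])
E
```

```text
[-0.02021688 -0.00026848] [6.07089515e-01 4.57827400e-04 2.60520572e-03] [-35.54378934  -3.73402351  29.46635526]
```

Request:
arm_command([
  [255, 0, 10, 0, 0, 0, 0],
  [255, 0, 35, 0, 0, 0, 0],
  [255, -20, 60, 0, 0, 0, 0],
  [255, -60, 80, 0, 0, 0, 0],
  [255, -110, 80, 30, 0, 0, 0],
  [255, -150, 80, 80, 0, 0, 0],
  [255, -150, 80, 130, 0, 0, 0],
  [255, -150, 80, 180, 0, 0, 0],
  [255, -150, 80, 200, 0, 0, 0],
  [255, -150, 80, 200, 0, 0, 0],
])

```text
time: 15.05
ee_pos: [0.4969, 0.1903, 0.1539]
eef_rot: [-0.546, 0.447, 0.547, 0.45]
ft_force: [-0.4, -0.1, 0.1]
width: 0.0004
```

```bash
python3 - <<'E'
from h import *
st=read_state(); print(st["time"],st["ee_pos"],st["ft_force"])
t=camera("top"); s=camera("scene")
cv2.imwrite("pics/hfull.png",cv2.cvtColor(t,cv2.COLOR_RGB2BGR))
bl=np.array([(-60,-24),(60,-24),(60,24),(-60,24)])/1e3
c,sn=np.cos(RACK[2]),np.sin(RACK[2])
p=[*pose2(RACK,[.050],[0],0)[0][:2],RACK[2]]
for n,im,b in(("top",t,(200,100,310,240)),("scene",s,(170,90,350,225))):
    save(f"pics/h{n}r.png",im,b,4)
    im=cv2.resize(im[b[1]:b[3],b[0]:b[2]],None,fx=4,fy=4,interpolation=cv2.INTER_CUBIC)
    overlay(im,T(n),p,4,np.array(b[:2]),bl,.01,(0,255,0)); overlay(im,T(n),RACK,4,np.array(b[:2]),rackpoly(),.021,(255,0,0))
    save(f"pics/h{n}.png",im)
E
```

```text
15.05 [0.4968703  0.19025509 0.15388486] [-0.39650101 -0.07518977  0.09237272]
```

View pics/hscene.png

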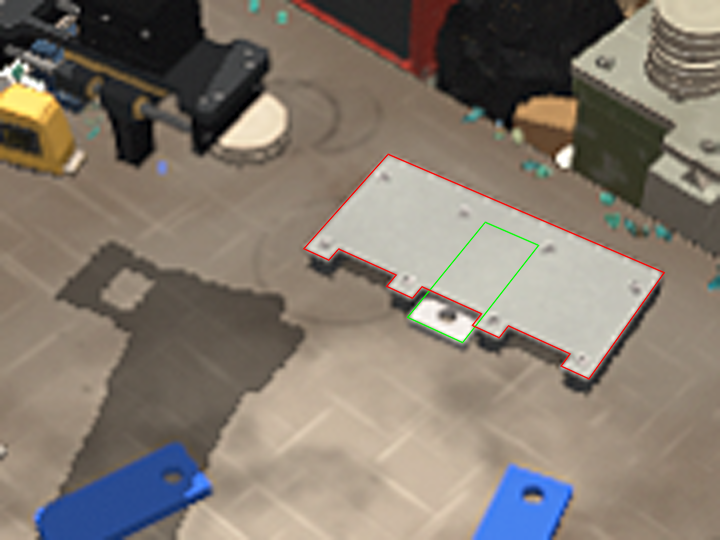

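View pics/hscener.png

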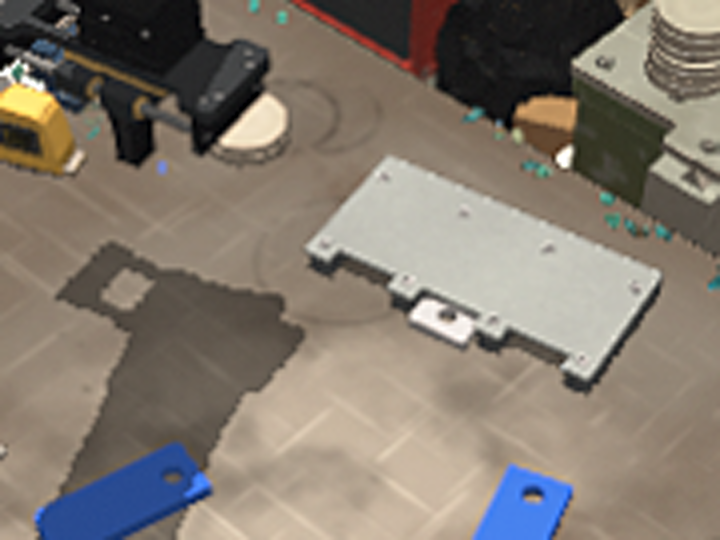

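View pics/htopr.png

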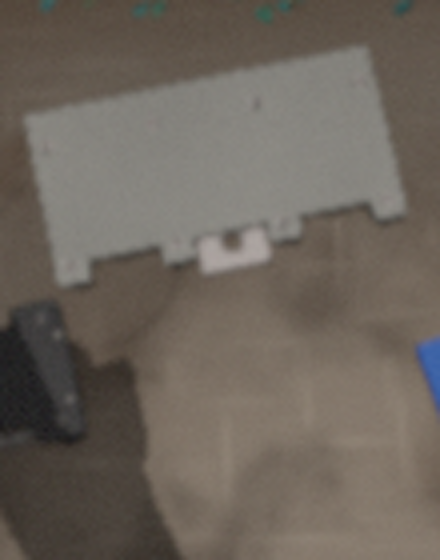

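View pics/hfull.png

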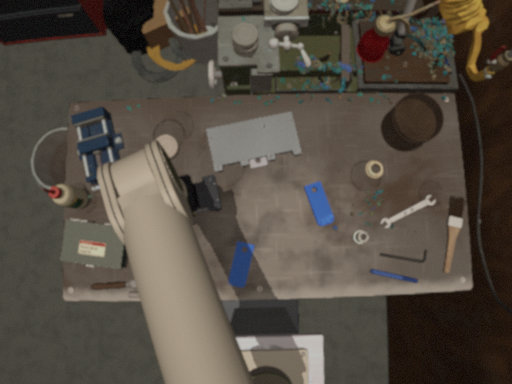

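Request:
arm_command([
  [255, 0, 0, 0, 0, 0, 0],
  [255, 0, 0, 0, 0, 0, 0],
  [255, 0, 0, 0, 0, 0, 0],
  [255, 0, 0, 0, 0, 0, 0],
])

```text
time: 15.55
ee_pos: [0.4983, 0.1828, 0.1534]
eef_rot: [0.544, -0.451, -0.544, -0.451]
ft_force: [0.5, -0.2, -0.3]
width: 0.0004
```

```bash
python3 -c "
from bench import *
s=read_state(); print(s['time'],s['ee_pos'],s['ft_force']); print(close_job())"
```

```text
15.55 [0.49829757 0.18282786 0.153427  ] [ 0.54370489 -0.15310256 -0.28219214]
the job is handed in; nothing more can be done
None
```

The steel blade is fully home in the middle bay, released, and the job is handed in at 15.6 s. `close_job` gave no verdict.

- **Finding the empty bay:** I gripped the blade by its tail and tried the left bay first. It stopped with the nose at about 55.6 mm and 23 N, so that bay was taken. The middle bay took the blade past 87 mm with no resistance.
- **Pushing home:** I let go and pushed on the tail with the shut fingers. The blade stopped firmly on the buffer. The finger position barely changed (0.3 mm) while the push rose from 14 to 36 N.
- **Last checks:** The model outline with 10 mm of tail showing matched the blade in the scene picture. The arm was clear at z = 0.153 m with about 0 N on the wrist, and the disc, bushings and tape showed no sign of having moved in the pictures. I did not measure the bystanders. From the finger position at the stop, I put the nose at about 109 mm past the mouth line, good to 1–2 mm because the pad edge is only known nominally. No check failed or disagreed.

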